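Nudge the round tiles into a mosaic panel

TASK

Two loose round tiles lie on top of the mosaic panel, which has two empty round recesses. With the fingers only pushing, slide each tile across the panel and over the rim until it drops into the recess of its own size, the large tile in the large recess and the small one in the small, so that both end lying flat and flush with the panel. Do not pinch and lift the tiles off the panel, and leave the other tiles, tools and vessels where they are.

Things in the scene. Friction and masses are not known exactly. Their poses are not given: they have to be found in the camera images.
- panel: Fixed square mosaic slab 300 x 300 x 20 mm on the table, terracotta with flat inlaid coloured pieces (pattern only). Origin: centre of its underside, 20 mm below its top; x, y along its sides, z up; turned any way. Two empty round recesses, 8 mm deep, rims chamfered 1 mm: large at panel x -60, y +60 mm, small at x +60, y -60 mm.
- large_recess (a point): Centre of the floor of the large round recess, 66 mm in diameter, 8 mm deep, its floor dark grey: the floor is 12 mm above the table, the rim 20 mm. z up.
- small_recess (a point): Centre of the floor of the small round recess, 50 mm in diameter, 8 mm deep, its floor dark grey: the floor is 12 mm above the table, the rim 20 mm. z up.
- large_disc: Large loose round tile, blue glazed ceramic, 60 mm in diameter, 8 mm thick, about 50 g. Lies flat on the panel at the start, in one of the two quarters of the panel that have no recess. Origin at the centre of its underside, z along its axis (up).
- small_disc: Small loose round tile, blue glazed ceramic, 44 mm in diameter, 8 mm thick, about 30 g. Lies flat on the panel at the start, in the other quarter that has no recess. Origin at the centre of its underside, z along its axis (up). It would also fall into the large recess, where it does not belong.
- square_tile: Bystander: loose white square tile 30 x 30 x 8 mm on the panel near the middle of the panel's +y side. Origin at the centre of its underside.
- oblong_tile: Bystander: loose pale stone tile 40 x 24 x 8 mm on the panel near the middle of the panel's -y side. Origin at the centre of its underside, x along its length.
- tile_stack: Bystander: stack of four tiles that stay together, about 70 x 70 x 36 mm, on the table beside the panel's +x side. Origin at the centre of its underside.
- hammer: Bystander: hammer, 260 mm long, lying on the table to the right (world -y) of the panel, x along the handle towards the head. Origin on its underside near the middle.
- trowel: Bystander: flat trowel, 280 mm long, lying on the table to the left (world +y) of the panel, x along it from handle to blade. Origin on its underside near the middle.
- dish: Bystander: empty terracotta bowl, 90 mm wide, 40 mm high, on the table beside the panel's -y side. Origin at the centre of its underside.
- jar: Bystander: capped glass jar, 70 mm wide, 100 mm high, on the table well to the right (-y) of the panel. Origin at the centre of its underside.
Mind the look-alikes: they are no part of the job. Leave any pink look-alike of the small_disc alone. What is shaped like the large_disc but black is not meant.

How it is judged (in metres and radians):
At the end, for the whole second after the job is handed in: Each round tile lies in the recess of its own size: centre within 5 mm of the recess's centre, underside within 2 mm of the recess floor, tilted less than 0.06 rad, at rest (horizontal distance between large_disc and large_recess below 0.005 m and z of large_disc in the frame of large_recess between -0.002 and 0.002 m and angle between each of large_disc, small_disc's own z axis and vertical below 0.06 rad and linear speed of each of large_disc, small_disc below 0.02 m/s and horizontal distance between small_disc and small_recess below 0.005 m and z of small_disc in the frame of small_recess between -0.002 and 0.002 m); the robot touches nothing.
It fails at once if A round tile is lifted: the centre of its underside rises more than 6 mm above the panel's top surface (z of any of large_disc, small_disc in the frame of panel above 0.026 m).
It fails at once if A bystander (other tile, stack, hammer, trowel, bowl or jar) is moved by more than 15 mm (distance of any of square_tile, oblong_tile, tile_stack, hammer, trowel, dish, jar from where it was at the start of the episode above 0.015 m).
It also fails if it takes over 51 s, if anything falls off the work surface, if the arm or the gripper's body presses on something with over 40 N, if the wrist force passes 120 N, or if a joint passes its speed limit or range.

ROBOT

A 7-joint arm with a two-finger parallel gripper is mounted at the origin on the work surface. World frame = base frame: x ahead of the robot, y to its left, z up, the work surface at z = 0. Lengths are in m, angles in degrees, forces in N, time in s.
With the tool pointing down it reaches from about 0.425 to 0.95 m from the base axis. Payload 4.7 kg.
Tool frame: the origin (TCP) lies midway between the tips of the shut fingers; the grasp point (between the pads) lies robot.grasp_offset behind it (robot.grasp_offset is the distance from the TCP to the grasp point, in m); z points along the fingers, y is the line along which they close (so a half turn about z gives the same grasp; the last joint's range is limited). The gripper opens to 87 mm and grips with 3 to 60 N. Pads are 19 mm wide; open, the fingers measure 117 mm over their backs; the gripper's body (75 mm by 190 mm) begins 51 mm behind the grasp point.
Start: joints at [-70.812, 26.849, -2.785, 87.806, 1.381, 65.374, -4.715], TCP at [0.24, 0.631, 0.223] pointing down, gripper open.
Joint ranges: [-148.3, 148.3], [-19.14, 114.17], [-79.39, 73.82], [5.75, 140.21], [-59.74, 239.74], [12.07, 113.84], [-152.46, 152.46]. Speed limits (degrees/s): [147.25, 147.25, 180, 180, 180, 180, 180].

INTERFACE

Orientations are given as a 3x3 rotation matrix whose columns are the frame's x, y, z axes.
In Python, from cell import robot gives the robot as it stands.
- The arm moves only by the tool servo_tool, never from a script. Its argument "steps" is a list that holds one entry, the list of rows, each a list of 4 numbers: the shift along the world's x, y, z in cm, then the turn about the world's z in rad. A call has 1 to 20 rows; each row is the pose to reach, as a shift and turn from the pose commanded when the call began; what a row does not reach only later rows make up. A row lasts 1/8 s, in which the tool goes at most 62.5 mm and 10.7 degrees, less where a joint would pass 70% of its speed; a pose out of reach is approached as far as the arm can. A call with a gripper value outside its range is refused whole. "jaw" is the finger opening in cm, from 0 to 8.7, set as the call begins (left out, the last holds). The fingers move at their own pace and stop on an object; "force" is the grip in N (left out, the last holds). Time passes only in rows, so rows that repeat a pose let the fingers close. It gives the time, the measured TCP pose, the force, the opening and the grip force at its end, in the units of the state.
- robot.get_obs(): the state, without advancing time (a new reading comes with each control period).
- robot.read_camera(name): name is "scene" or "top" or "wrist"; returns the picture (400x640x3 uint8, blue, green, red); there is no depth.
- robot.get_calibration(name): a dict with "fx", "fy", "cx", "cy" (pixels), "D" ([k1, k2, p1, p2, k3] as OpenCV has them; the pictures are not rectified), "T" (4x4, takes a point from camera to world coordinates). Camera axes: x right, y up, looking along -z (the intrinsics and any distortion apply to the point x, -y, -z); pixel columns grow to the right and rows downward; lengths in m; the calibration is good to about 2 mm. A picture is of the moment at which its call begins: read the wrist's pose just before it. get_calibration takes no time and is no camera call; for the wrist camera it gives the pose at the moment of the call.
- robot.job_done(): hands the job in; it is judged then, once.
The state is a dict: "t": time; "q": joint angles; "dq": joint speeds; "effort": joint torques, N m; "ee_pos": TCP position; "ee_rot": TCP orientation; "force": force on the tool from outside, world axes, zero at the start; "wrist_torque": the same for the moment, N m; "grip_width": finger opening in m; "grip_force": force on a finger pad.
Only numpy, scipy, OpenCV 4.12 (cv2) and the standard library are available. Lean on these libraries where they do the work, as an engineer would, in place of code of your own. Each camera call takes 0.05 s, during which the arm holds its last target. There are 200 camera calls.

## Working session

There is one attempt and no reset: what is moved stays moved. The work goes in short steps, Python scripts to look and compute and a tool call to move; the robot and the scene stay as the last step left them, time stands still between calls to the robot, and variables do not carry over. Pictures are saved under pics/ and viewed, at most 10 in all, crops included, and the job is handed in when it is done.

Besides the shell and the picture viewer there is one more tool, called as name(argument=value, ...) on one line, values as JSON. servo_tool: Moves the arm, as the interface text tells. Its arguments: {"type":"object","properties":{"steps":{"type":"array"},"jaw":{"type":"number"},"force":{"type":"number"}},"required":["steps"]}

```bash
mkdir -p pics; cat > h.py <<'E'
import cv2, numpy as np
from cell import robot
def ray(name,px,z,c=None):
    c=c or robot.get_calibration(name)
    K=np.array([[c["fx"],0,c["cx"]],[0,c["fy"],c["cy"]],[0,0,1.]])
    p=cv2.undistortPoints(np.array(px,float).reshape(-1,1,2),K,np.array(c["D"],float)).reshape(-1,2)
    T=np.array(c["T"]); d=np.c_[p[:,0],-p[:,1],-np.ones(len(p))]@T[:3,:3].T; o=T[:3,3]
    return (o+d*((z-o[2])/d[:,2])[:,None])[:,:2]
E
python3 - <<'E'
from h import *
a=robot.read_camera("top");b=robot.read_camera("scene")
cv2.imwrite("pics/top.png",a);cv2.imwrite("pics/scene.png",b)
print(np.round(robot.get_calibration("top")["T"],3)); print(robot.grasp_offset, robot.get_obs()["ee_rot"], robot.get_obs()["t"])
E
```

```text
[[ 0.006  0.994 -0.107  0.421]
 [-1.     0.004 -0.012 -0.016]
 [-0.012  0.107  0.994  1.237]
 [ 0.     0.     0.     1.   ]]
0.0187 [[-9.34567468e-01  3.55785539e-01 -5.46147223e-04]
 [ 3.55785951e-01  9.34566042e-01 -1.63423320e-03]
 [-7.10258920e-05 -1.72161269e-03 -9.99998516e-01]] 0.1
```

View pics/top.png

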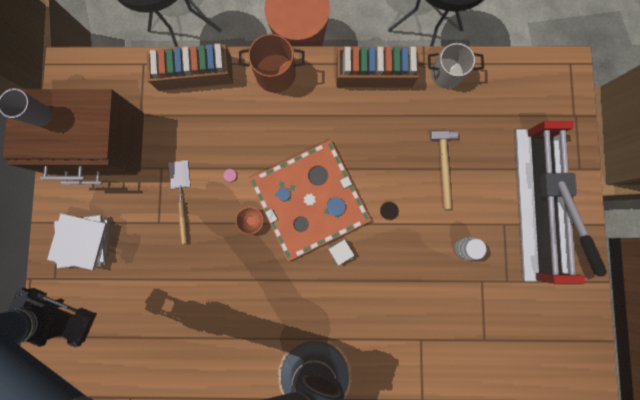

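The top view shows the panel centred near (311,200). The large recess is at (318,175), the small recess at (301,224), the large blue tile at (336,206) and the small blue tile at (283,194). The pink disc at (230,175) and the black disc at (389,211) are off the panel.

```bash
python3 - <<'E'
from h import *
a=cv2.imread("pics/top.png")
h=cv2.cvtColor(a,cv2.COLOR_BGR2HSV)
def near(m,p,z):
    n,l,s,c=cv2.connectedComponentsWithStats(m.astype(np.uint8)*255)
    k=[i for i in range(1,n) if s[i,4]>40 and np.hypot(*(c[i]-p))<10]
    for i in k: print(p,np.round(c[i],1),s[i,4],np.round(ray("top",[c[i]],z),4))
    return c[k[0]] if k else None
blue=(abs(h[...,0].astype(int)-108)<15)&(h[...,1]>90)
for p in((336,206),(283,194)):near(blue,p,.028)
dark=(h[...,2]<110)&(h[...,1]<90)
for p in((318,175),(301,224)):near(dark,p,.012)
print(h[206,336],h[175,318],h[224,301],h[194,283])
print(ray("top",[(346,183),(271,216),(253,181),(331,142),(370,219),(292,259),(342,252)],.02).round(3))
o=robot.get_obs();T=np.array(robot.get_calibration("wrist")["T"]);print(T.round(3),o["ee_pos"])
R=np.array(o["ee_rot"]);print((R.T@(T[:3,3]-o["ee_pos"])).round(3),(R.T@T[:3,:3]).round(3))
E
```

```text
(336, 206) [335.6 206.4] 195 [[ 0.5344 -0.0664]]
(283, 194) [283.1 193.8] 88 [[0.5748 0.1045]]
(318, 175) [317.5 175.1] 271 [[ 0.64   -0.0071]]
(301, 224) [300.4 223.7] 158 [[0.4787 0.0479]]
[107  94 147] [173  11  91] [165  16  93] [107  94 149]
[[ 0.612 -0.101]
 [ 0.503  0.144]
 [ 0.618  0.205]
 [ 0.75  -0.051]
 [ 0.495 -0.178]
 [ 0.365  0.074]
 [ 0.388 -0.087]]
[[ 0.356 -0.89  -0.285  0.16 ]
 [ 0.935  0.338  0.111  0.66 ]
 [-0.002 -0.306  0.952  0.384]
 [ 0.     0.     0.     1.   ]] [0.23998178 0.63033536 0.22162664]
[ 0.085 -0.001 -0.162] [[-0.     0.952  0.306]
 [ 1.     0.     0.   ]
 [ 0.     0.306 -0.952]]
```

servo_tool(steps=[[[28.4,-62.8,0,0.87],[28.4,-62.8,0,0.87],[28.4,-62.8,0,0.87],[28.4,-62.8,0,0.87],[28.4,-62.8,0,0.87],[28.4,-62.8,0,0.87],[28.4,-62.8,0,0.87],[28.4,-62.8,0,0.87],[28.4,-62.8,0,0.87],[28.4,-62.8,0,0.87],[28.4,-62.8,0,0.87],[28.4,-62.8,0,0.87],[28.4,-62.8,0,0.87],[28.4,-62.8,0,0.87],[28.4,-62.8,0,0.87],[28.4,-62.8,0,0.87]]], jaw=4.0)

```text
t: 2.1
ee_pos: [0.524, 0.0038, 0.2226]
ee_rot: [[-0.874, -0.486, -0.0], [-0.486, 0.874, 0.0], [-0.0, 0.0, -1.0]]
force: [-0.2, 0.2, 0.4]
grip_width: 0.0402
grip_force: 0.0
```

```bash
cat > m.py <<'E'
from h import *
import sys
def look(tag):
    c=robot.get_calibration("wrist");a=robot.read_camera("wrist");o=robot.get_obs()
    cv2.imwrite(f"pics/{tag}.png",a)
    h=cv2.cvtColor(a,cv2.COLOR_BGR2HSV)
    for nm,m,z in(("blue",(abs(h[...,0].astype(int)-108)<12)&(h[...,1]>70),.028),("dark",(h[...,2]<115)&(h[...,1]<60),.012)):
        m=cv2.morphologyEx(m.astype(np.uint8)*255,cv2.MORPH_OPEN,np.ones((5,5)))
        for q in cv2.findContours(m,cv2.RETR_EXTERNAL,cv2.CHAIN_APPROX_NONE)[0]:
            if cv2.contourArea(q)<800: continue
            w=ray("wrist",cv2.convexHull(q),z,c)
            (e,ax,an)=cv2.fitEllipse((w*1000).astype(np.float32))
            print(nm,q.reshape(-1,2).mean(0).round(),np.round(e,1),np.round(ax,1))
    print(o["t"],np.round(o["ee_pos"],4),np.round(np.array(o["ee_rot"])[:,0],3),np.round(o["force"],1),o["grip_width"])
look(sys.argv[1])
E
python3 m.py w1
```

```text
dark [321. 293.] [682.9  91.9] [ 66.2 265.9]
dark [307. 359.] [824.5 135.6] [ 340.5 1200.6]
dark [491. 301.] [574.  315.4] [102.5 321.6]
2.15 [0.524  0.0035 0.2227] [-0.874 -0.486 -0.   ] [0.  0.4 0.2] 0.03969302045199561
```

View pics/w1.png

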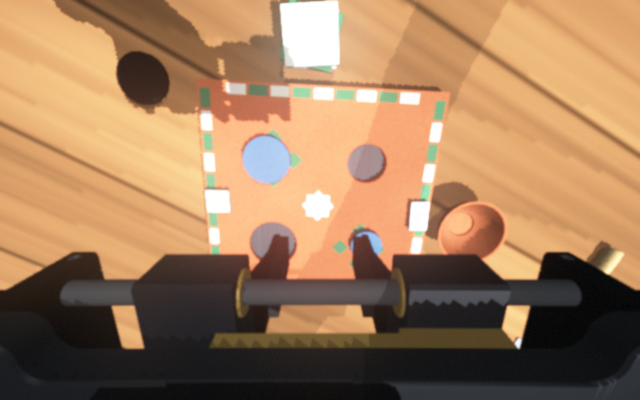

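The wrist view shows the large tile at (267,159), the small recess at (367,162), the large recess at (273,240) and the small tile at (366,243). The fingers partly hide the last two, so I'll move outward for a clear view.

servo_tool(steps=[[[6,3.3,3,0],[6,3.3,3,0],[6,3.3,3,0],[6,3.3,3,0]]])

```text
t: 2.65
ee_pos: [0.583, 0.035, 0.2519]
ee_rot: [[-0.875, -0.484, -0.002], [-0.484, 0.875, -0.001], [0.002, 0.0, -1.0]]
force: [0.6, 0.2, 0.4]
grip_width: 0.0397
grip_force: 0.0
```

```bash
sed -i 's/(h\[...,2\]<115)&(h\[...,1\]<60)/(h[...,2]<175)\&(h[...,2]>70)\&(h[...,1]<90)/' m.py; python3 m.py w2; python3 - <<'E'
import cv2
h=cv2.cvtColor(cv2.imread("pics/w1.png"),cv2.COLOR_BGR2HSV)
for x,y in((267,159),(367,162),(262,240),(375,240),(230,150),(340,180),(400,150)):print(h[y,x])
E
```

```text
dark [459. 296.] [653.3 333.6] [ 40.1 173.6]
dark [ 98. 293.] [ 930.6 -179.5] [ 40.7 138.2]
dark [307. 291.] [773.4 101.4] [ 56.3 245.2]
dark [275. 192.] [641.8  -9. ] [59.9 61.5]
dark [366. 108.] [477.9  46.7] [43.1 48. ]
dark [265.  98.] [534.5 -75.7] [50.5 63.9]
2.7 [0.583  0.0349 0.252 ] [-0.875 -0.484  0.002] [ 0.8 -0.1  0.9] 0.040071227291207275
[107  66 242]
[  0  39 169]
[177  31 162]
[105  84 240]
[ 14 111 254]
[ 14 115 254]
[ 11 133 249]
```

View pics/w2.png

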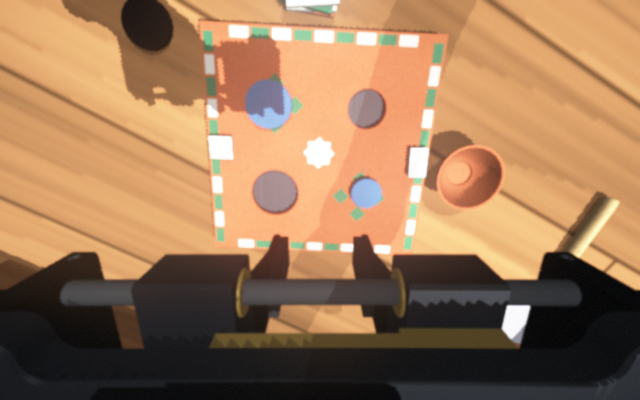

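All four targets are now clear: large tile (268,104), small recess (366,108), large recess (275,192), small tile (366,193). Next I'll refine the measurement.

```bash
cat > f.py <<'E'
from h import *
import sys
def fit(a,c,zs=(.028,.02)):
    h=cv2.cvtColor(cv2.GaussianBlur(a,(3,3),0),cv2.COLOR_BGR2HSV).astype(int)
    H,S,V=h[...,0],h[...,1],h[...,2]
    bl=(abs(H-110)<17)&(S>30)&(V>90)
    dk=(V<200)&(S<95)&~bl
    for nm,m,z in(("blue",bl,zs[0]),("dark",dk,zs[1])):
        m=cv2.morphologyEx(m.astype(np.uint8)*255,cv2.MORPH_OPEN,np.ones((7,7)))
        for q in cv2.findContours(m,cv2.RETR_EXTERNAL,cv2.CHAIN_APPROX_NONE)[0]:
            if cv2.contourArea(q)<400: continue
            w=ray("wrist",cv2.convexHull(q),z,c)*1000
            e,ax,_=cv2.fitEllipse(w.astype(np.float32)); r=cv2.minEnclosingCircle(w.astype(np.float32))
            if max(ax)<90: print(nm,q.reshape(-1,2).mean(0).round(),"ell",np.round(e,1),np.round(ax,1),"circ",np.round(r[0],1),round(2*r[1],1))
if __name__=="__main__":
    c=robot.get_calibration("wrist");a=robot.read_camera("wrist");o=robot.get_obs()
    cv2.imwrite(f"pics/{sys.argv[1]}.png",a); fit(a,c)
    print(o["t"],np.round(o["ee_pos"],4),np.round(np.array(o["ee_rot"])[:,0],3),np.round(o["force"],1),o["grip_width"])
E
python3 f.py w3
```

```text
blue [366. 193.] ell [575.6 103.5] [40.3 42.8] circ [574.8 103.7] 42.8
blue [269. 104.] ell [535.6 -66.7] [57. 57.] circ [535.7 -66.5] 58.0
dark [275. 191.] ell [638.4  -9.3] [60.2 61.8] circ [638.   -9.3] 61.8
dark [366. 108.] ell [478.8  45.1] [44.7 46.8] circ [479.2  45.3] 47.3
2.75 [0.5831 0.035  0.2522] [-0.875 -0.484  0.001] [ 0.3  1.  -0.1] 0.03996803275148059
```

servo_tool(steps=[[[-9.2,-12.7,-5,0],[-9.2,-12.7,-5,0],[-9.2,-12.7,-8,0],[-9.2,-12.7,-14,0],[-9.2,-12.7,-20,0],[-9.2,-12.7,-21,0],[-9.2,-12.7,-21,0],[-9.2,-12.7,-21,0]]])

```text
t: 3.75
ee_pos: [0.494, -0.0914, 0.0448]
ee_rot: [[-0.875, -0.485, 0.004], [-0.485, 0.875, -0.0], [-0.004, -0.002, -1.0]]
force: [0.9, 0.2, -0.1]
grip_width: 0.04
grip_force: 0.0
```

```bash
python3 f.py w4
```

```text
blue [321. 314.] ell [541.4 -64.6] [44.1 53.3] circ [543.7 -63.3] 53.3
blue [322. 272.] ell [519.  -77.1] [21.9 40.2] circ [518.7 -77.2] 39.7
dark [218. 200.] ell [ 506.3 -164.7] [11.7 46.6] circ [ 505.9 -165. ] 23.7
dark [350. 190.] ell [455.7 -90.4] [13.4 37.3] circ [455.9 -89.9] 25.1
dark [312. 188.] ell [ 466.7 -112.8] [12.3 34.7] circ [ 466.9 -113.2] 23.5
dark [274. 186.] ell [ 478.4 -136.4] [15.7 28.3] circ [ 478.3 -136.3] 24.8
dark [374. 116.] ell [408.2 -97.5] [32.7 67.5] circ [401.5 -96.5] 63.6
3.8 [ 0.494  -0.0913  0.0448] [-0.875 -0.485 -0.004] [-0.5 -0.7  0.8] 0.04021637743154326
```

View pics/w4.png

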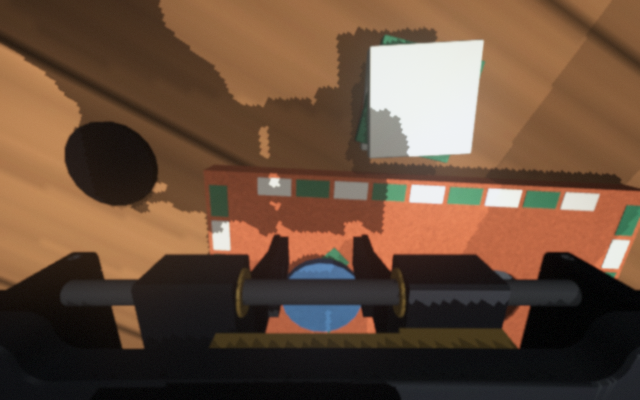

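The large blue tile is centred between the fingers: tile at x≈321, fingers at 278 and 362. I'll lower the fingers and push.

servo_tool(steps=[[[0,0,-1.2,0],[0,0,-2.2,0],[0,0,-2.2,0],[0.5,0.28,-2.2,0],[1.0,0.57,-2.2,0],[1.5,0.85,-2.2,0],[2.0,1.14,-2.2,0],[2.5,1.42,-2.2,0],[3.0,1.7,-2.2,0],[3.5,2.0,-2.2,0],[4.0,2.3,-2.2,0],[4.5,2.55,-2.2,0],[5.0,2.85,-2.2,0],[5.0,2.85,-2.2,0]]])

```text
t: 5.55
ee_pos: [0.5411, -0.0641, 0.0205]
ee_rot: [[-0.875, -0.484, -0.003], [-0.484, 0.875, -0.001], [0.003, 0.0, -1.0]]
force: [-2.4, -2.9, 6.6]
grip_width: 0.0398
grip_force: 3.5
```

```bash
python3 - <<'E'
from h import *
a=robot.read_camera("top"); cv2.imwrite("pics/t2.png",cv2.resize(a[130:290,220:420],None,fx=3.5,fy=3.5,interpolation=2))
a=robot.read_camera("scene"); cv2.imwrite("pics/s2.png",a)
E
python3 f.py w5|head -3
```

```text
blue [320. 316.] ell [576. -45.] [38.6 53. ] circ [576.3 -45.2] 53.5
blue [321. 271.] ell [552.4 -58.3] [24.4 41.4] circ [552.4 -58.3] 41.2
dark [331. 242.] ell [531.9 -61.6] [20.  21.6] circ [532.  -61.4] 21.4
```

View pics/w5.png

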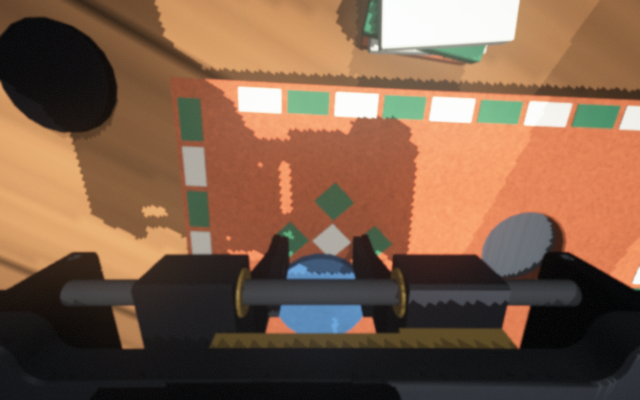

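The tile sits in the cradle between the fingers. The upward force and measured z of 0.0205 suggest the tips are rubbing the panel, so I'll raise them 2 mm and push on to the recess.

servo_tool(steps=[[[0,0,0.2,0],[0.5,0.28,0.2,0],[1.0,0.56,0.2,0],[1.5,0.84,0.2,0],[2.0,1.12,0.2,0],[2.4,1.35,0.2,0],[2.8,1.57,0.2,0],[3.2,1.8,0.2,0],[3.6,2.0,0.2,0],[4.0,2.25,0.2,0],[4.4,2.47,0.2,0],[4.8,2.7,0.2,0],[5.2,2.9,0.2,0],[5.6,3.15,0.2,0],[6.0,3.35,0.2,0],[6.4,3.6,0.2,0],[6.7,3.75,0.2,0],[6.9,3.85,0.2,0],[6.9,3.85,0.2,0]]])

```text
t: 8.07
ee_pos: [0.6113, -0.024, 0.0226]
ee_rot: [[-0.874, -0.485, 0.0], [-0.485, 0.874, 0.0], [-0.0, 0.0, -1.0]]
force: [-1.1, 0.4, -0.5]
grip_width: 0.0403
grip_force: 0.0
```

```bash
python3 f.py w6|grep -v dark
```

```text
blue [516. 314.] ell [586.4 107.9] [17.1 27.1] circ [587.3 108.2] 22.6
blue [321. 312.] ell [642.4  -6.7] [34.3 48.5] circ [644.2  -5.6] 48.4
blue [320. 267.] ell [621.5 -18.9] [31.9 44.3] circ [622.5 -18.4] 43.6
8.125 [ 0.6112 -0.0241  0.0226] [-0.875 -0.485  0.   ] [-0.4 -0.5 -0.2] 0.0400008433199391
```

View pics/w6.png

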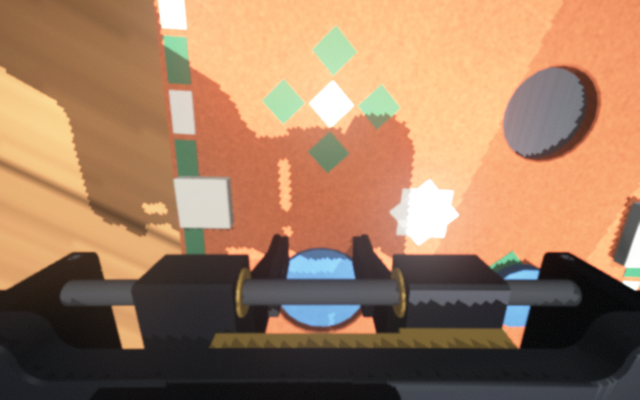

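The large tile looks seated, with a dark crescent around it and near-zero force. I'll lift, move behind the small tile and look.

servo_tool(steps=[[[0,0,5,0],[0,0,11,0],[0.7,6,15,0.03],[0.7,12,15,0.03],[0.7,15.3,15,0.03],[0.7,15.3,15,0.03],[0.7,15.3,15,0.03],[0.7,15.3,15,0.03]]], jaw=2.8)

```text
t: 9.12
ee_pos: [0.6183, 0.1266, 0.1725]
ee_rot: [[-0.861, -0.508, -0.0], [-0.508, 0.861, -0.001], [0.001, -0.001, -1.0]]
force: [0.5, 0.1, 0.3]
grip_width: 0.028
grip_force: 0.0
```

```bash
python3 f.py w7
```

```text
blue [323. 145.] ell [575.7 103.9] [41.  42.6] circ [574.9 104. ] 43.6
blue [203. 140.] ell [635.4  -6.6] [57.3 58.1] circ [635.4  -6.3] 58.5
dark [123.  60.] ell [ 606.2 -107.4] [32.2 39.2] circ [ 604.5 -107.1] 38.1
dark [322.  26.] ell [479.7  46.1] [46.4 47.3] circ [479.6  45.9] 47.4
9.175 [0.6183 0.1267 0.1725] [-0.861 -0.508  0.001] [ 0.  -0.1  0.1] 0.02794612876306483
```

View pics/w7.png

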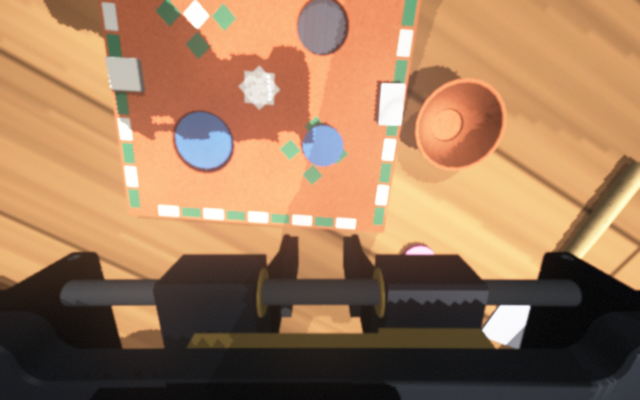

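The large tile (203,140) is down in its recess, with rim shadow showing all round. The small tile (323,145) and small recess (322,26) are lined up ahead of the fingers.

servo_tool(steps=[[[0,0.3,-5,0],[0,0.3,-10,0],[0,0.3,-13,0],[0,0.3,-14.5,0],[0,0.3,-14.9,0],[0,0.3,-14.9,0],[0,0.3,-14.9,0]]])

```text
t: 10.05
ee_pos: [0.6191, 0.132, 0.025]
ee_rot: [[-0.86, -0.511, 0.002], [-0.511, 0.86, 0.001], [-0.002, -0.001, -1.0]]
force: [-0.3, 0.2, 0.4]
grip_width: 0.0282
grip_force: 0.0
```

servo_tool(steps=[[[-0.3,-0.4,-0.2,0],[-0.8,-0.7,-0.2,0],[-1.3,-1.0,-0.2,0],[-1.8,-1.3,-0.2,0],[-2.3,-1.6,-0.2,0],[-2.8,-1.9,-0.2,0],[-3.3,-2.2,-0.2,0],[-3.8,-2.5,-0.2,0],[-4.3,-2.8,-0.2,0],[-4.8,-3.1,-0.2,0],[-5.3,-3.4,-0.2,0],[-5.8,-3.7,-0.2,0],[-5.8,-3.7,-0.2,0]]])

```text
t: 11.68
ee_pos: [0.5597, 0.0945, 0.0215]
ee_rot: [[-0.86, -0.511, -0.001], [-0.511, 0.86, -0.0], [0.001, 0.0, -1.0]]
force: [-0.4, -1.4, -0.7]
grip_width: 0.028
grip_force: 0.0
```

```bash
python3 f.py w8
```

```text
blue [122. 255.] ell [621.6  -8. ] [39.1 52.6] circ [621.4  -8. ] 53.8
blue [320. 211.] ell [535.2  79.6] [42.3 43.6] circ [535.3  79.4] 43.9
dark [319. 277.] ell [580.  105.8] [73.6 80.9] circ [582.4 107.6] 83.3
dark [ 97. 122.] ell [554.9 -50.4] [19.  20.7] circ [555.2 -50.8] 20.6
dark [140.  75.] ell [521.  -38.9] [18.7 21.1] circ [520.5 -38.8] 20.9
dark [319.  90.] ell [479.3  46.2] [46.5 47.4] circ [479.2  46.1] 47.5
11.725 [0.56   0.0948 0.0216] [-0.86  -0.511  0.   ] [ 0.9 -0.  -0.3] 0.028112615782066957
```

View pics/w8.png

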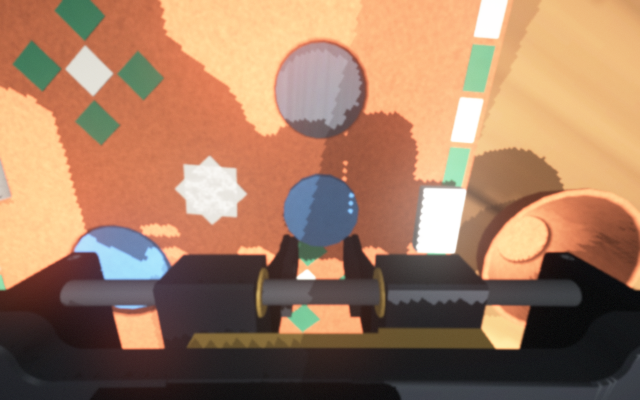

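The small tile (320,211) is cradled and in line with the small recess (319,90). I'll push the remaining 6.5 cm.

servo_tool(steps=[[[-0.4,-0.24,0.1,0],[-0.8,-0.48,0.1,0],[-1.2,-0.72,0.1,0],[-1.6,-0.95,0.1,0],[-2.0,-1.2,0.1,0],[-2.4,-1.43,0.1,0],[-2.8,-1.67,0.1,0],[-3.2,-1.9,0.1,0],[-3.6,-2.15,0.1,0],[-4.0,-2.4,0.1,0],[-4.4,-2.63,0.1,0],[-4.8,-2.87,0.1,0],[-5.1,-3.05,0.1,0],[-5.4,-3.22,0.1,0],[-5.6,-3.35,0.1,0],[-5.6,-3.35,0.1,0]]])

```text
t: 13.72
ee_pos: [0.504, 0.0613, 0.0226]
ee_rot: [[-0.86, -0.511, -0.0], [-0.511, 0.86, 0.0], [0.0, 0.0, -1.0]]
force: [-1.2, 0.9, 0.4]
grip_width: 0.0284
grip_force: 0.0
```

servo_tool(steps=[[[1,0.6,4,0],[4,2.4,9,0],[8,4,15,0],[10,3,20,0],[10,2,22,0],[10,2,22,0],[10,2,22,0]]])

```text
t: 14.6
ee_pos: [0.6029, 0.0818, 0.2409]
ee_rot: [[-0.859, -0.511, -0.003], [-0.511, 0.859, -0.0], [0.003, 0.002, -1.0]]
force: [0.4, 0.3, -0.2]
grip_width: 0.0279
grip_force: 0.0
```

```bash
python3 f.py w9
```

```text
blue [249. 162.] ell [635.5  -8.2] [57.1 57.9] circ [635.3  -8.2] 58.1
blue [347.  77.] ell [481.5  46.8] [42.  42.1] circ [481.4  46.9] 42.5
14.65 [0.6027 0.082  0.2406] [-0.859 -0.512  0.003] [-0.2 -0.2 -0.1] 0.028138638012286703
```

View pics/w9.png

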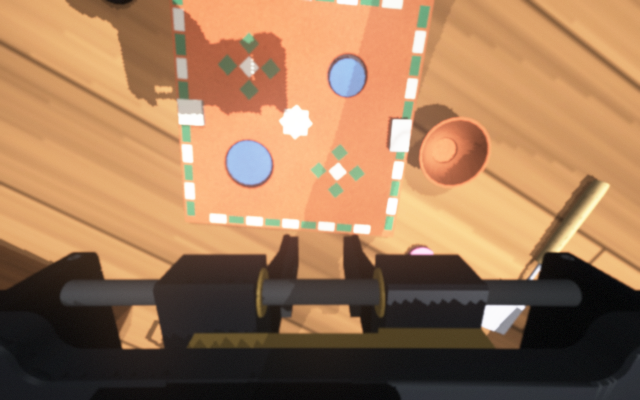

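Both tiles are at their recesses: large at (249,162), small at (347,77). I'll zoom in to check that they lie flush.

```bash
python3 - <<'E'
import cv2,numpy as np
a=cv2.imread("pics/w9.png")
cv2.imwrite("pics/z9.png",np.hstack([cv2.resize(a[y-38:y+38,x-38:x+38],(390,390),interpolation=2) for x,y in((249,162),(347,77))]))
E
```

```text
(no output)
```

View pics/z9.png

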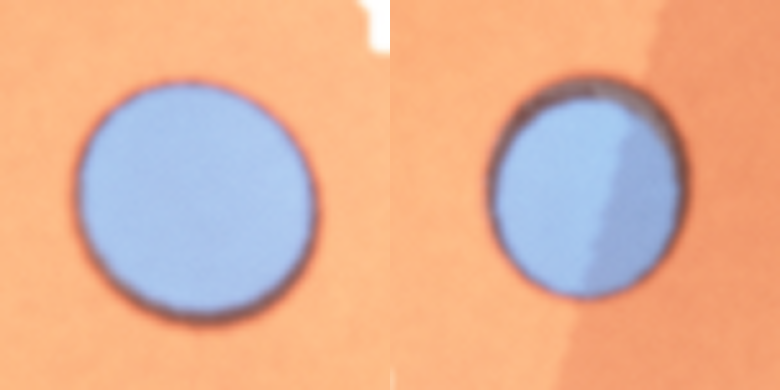

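Both tiles show a dark gap on the leading side. As a check that neither trailing edge is hung on the rim, I'll lower the shut fingers over each one.

servo_tool(steps=[[[1.8,-5,-8,0],[1.8,-10,-14,0],[1.8,-10,-18,0],[1.8,-10,-20,0],[1.8,-10,-21,0],[1.8,-10,-21.5,0],[1.8,-10,-21.7,0],[1.8,-10,-21.9,0],[1.8,-10,-21.9,0],[1.8,-10,-21.9,0]]], jaw=0)

```text
t: 15.9
ee_pos: [0.6225, -0.0186, 0.0241]
ee_rot: [[-0.86, -0.511, 0.001], [-0.511, 0.86, 0.0], [-0.001, -0.0, -1.0]]
force: [0.2, -0.1, -0.5]
grip_width: 0.0009
grip_force: 0.0
```

servo_tool(steps=[[[0,0,3,0],[-4,3,4,0],[-8,6,4,0],[-12.7,7.2,3,0],[-12.7,7.2,2,0],[-12.7,7.2,1,0],[-12.7,7.2,0.5,0],[-12.7,7.2,0.2,0],[-12.7,7.2,0.1,0],[-12.7,7.2,0,0],[-12.7,7.2,0,0],[-12.7,7.2,0,0]]])

```text
t: 17.4
ee_pos: [0.4952, 0.0534, 0.0237]
ee_rot: [[-0.86, -0.511, 0.0], [-0.511, 0.86, 0.0], [-0.0, 0.0, -1.0]]
force: [-0.1, -0.1, -0.5]
grip_width: 0.0006
grip_force: 0.0
```

There was no contact at 24 mm over either trailing edge, so both tiles are down. I'll lift clear and hand in.

servo_tool(steps=[[[0,0,4,0],[0,0,10,0],[0,0,15,0],[0,0,15,0],[0,0,15,0]]])

```text
t: 18.02
ee_pos: [0.4945, 0.0534, 0.1731]
ee_rot: [[-0.86, -0.511, -0.001], [-0.511, 0.86, 0.0], [0.001, 0.001, -1.0]]
force: [0.3, 0.6, -0.4]
grip_width: 0.0003
grip_force: 0.0
```

```bash
python3 -c "
from cell import robot
print(robot.job_done())"
```

```text
the job is handed in; nothing more can be done
None
```

I pushed both tiles into their own recesses and handed the job in at about 18 s; camera and touch checks show both seated, but the hand-in returned no verdict.

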